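Scoop a jar lid out from under the jar shelf

TASK

A round metal jar lid has slid under the low jar shelf. Pick up the flat steel scoop by its handle, slide it under the shelf lip so that the lid rides up onto the blade, and draw it out on the scoop without touching the lid with the gripper or ramming the shelf and its jars. Set the scoop down on the middle of the round wooden board, with the lid lying on its blade, and let go.

Things in the scene. Friction and masses are not known exactly. Their poses are not given: they have to be found in the camera images.
- scoop: Flat steel scoop, 260 g, on the counter. Origin: centre of blade underside; +x to its open front edge, z up. Blade 104 (x) x 96 x 2 mm. Side walls 12 mm high (z), x -52 to +28, 92 mm apart; back wall 20 mm high at x -52. Wooden handle behind, along x: x -165 to -55, 18 mm wide (y), z 28 to 50, free beneath; grip it across y from above near x -95, z 38.
- lid: Round steel jar lid, diameter 56, height 15 mm, about 50 g, crown down under the shelf. Origin: centre of its underside. Crown flat for the middle 18 mm, then sloping up to 6 mm at the rim: the blade slides beneath once the rear rail stops the lid. 95 mm or more to its side(s), centre to centre, lie a cork bung (34 wide, 30 high) and a square tin (46 mm): not wanted.
- shelf: Low clear shelf, fixed, 390 mm long (y), four jars on top (to z 150 mm). Origin: on the counter under its middle; +x to the rear, z up. Front lip at x -54, lower edge at z 45 mm, top z 63. Open beneath for y -189 to 189. Rear rail: front face at x +37 on the counter, leaning back 20 degrees, 22 mm high. Lid centre starts at x -12 to 3.
- board: Round wooden board fixed flat on the counter, diameter 220 mm, 14 mm thick. Origin: centre of its underside (top at z = 14 mm).
Not all that is in view belongs to the job. Several things look just like the scoop: the one meant starts farthest to the robot's left. Several things look just like the board: the one meant starts farthest from the robot's base.

How it is judged:
By the outcome, as a careful person would: the job done as asked, in the order asked, and still so for the second after the job is handed in, with the robot touching nothing.
It also fails if it takes over 62 s, if anything falls off the work surface, if the arm or the gripper's body presses on something with over 40 N, if the wrist force passes 120 N, or if a joint passes its speed limit or range.

ROBOT

A 6-joint arm with a two-finger parallel gripper is mounted at the origin on the work surface. World frame = base frame: x ahead of the robot, y to its left, z up, the work surface at z = 0. Lengths are in m, angles in degrees, forces in N, time in s.
With the tool pointing down it reaches from about 0.4 to 0.825 m from the base axis. Payload 7 kg.
Tool frame: the origin (TCP) lies midway between the tips of the shut fingers; the grasp point (between the pads) lies r.hold_point_z behind it (r.hold_point_z is the distance from the TCP to the grasp point, in m); z points along the fingers, x is the direction in which the jaws open and shut, and the axes are right-handed (so a half turn about z gives the same grasp; the last joint's range is limited). The gripper opens to 88 mm and grips with 3 to 60 N. Pads are 19 mm wide; open, the fingers measure 130 mm over their backs; the gripper's body (78 mm by 193 mm) begins 47 mm behind the grasp point.
Start: joints at [84.975, 20.546, 0.682, 0, -70.136, -16.507], TCP at [0.248, 0.628, 0.206] pointing down, gripper open.
Joint ranges: [-176.03, 176.03], [-82.01, 121.73], [-58.28, 71.71], [-173.87, 95.51], [-174.79, -0.11], [-173.66, 173.66]. Speed limits (degrees/s): [136.94, 136.94, 172.46, 180, 180, 180].

INTERFACE

Orientations are given as [roll, pitch, yaw] about the fixed x, y, z axes, in that order (R = Rz(yaw) Ry(pitch) Rx(roll)).
In Python, from plant import get_state, viewer, close_job, r gives the robot as it stands.
- The arm moves only by the tool apply_moves, never from a script. Its argument "plan" is a list of rows, each a list of 3 entries, a list of its own where there are three numbers: the closure in counts, from 0 (fully open) to 255 (shut), then the shift along the tool's x, y, z in units of 50 mm (1.0 is 50 mm), then the turn about the tool's z in units of 6 degrees (1.0 is 6 degrees). A call has 1 to 12 rows; each row shifts and turns the commanded pose from where the row before left it, along the tool's axes as they then stand; what a row does not reach is not made up. A row lasts 1/8 s, in which the tool goes at most 62.5 mm and 10.7 degrees, less where a joint would pass 70% of its speed; a pose out of reach is approached as far as the arm can. A call is refused whole if a number of a shift passes 1 or a number of a turn 1, either way. A call with a gripper value outside its range is refused whole. The fingers move at their own pace and stop on an object; "squeeze" is the grip in N (left out, the last holds). Time passes only in rows, so rows that do not move let the fingers close. It gives the time, the measured TCP pose, the force and the opening at its end, in the units of the state.
- get_state(): the state, without advancing time (a new reading comes with each control period).
- viewer.capture(name): name is "scene" or "side" or "wrist"; returns a dict with "frame" (400x640x3 uint8, blue, green, red), "K" (3x3 intrinsics, pixels), "D" ([k1, k2, p1, p2, k3] as OpenCV has them; the pictures are not rectified), "R" (3x3) and "t" (3): a world point X has camera coordinates R X + t; the wrist camera has in their place "mount" (4x4, takes a point from camera to tool coordinates, whose origin is the TCP and whose axes are the tool frame's). Camera axes: x right, y down, z forward; pixel columns grow to the right and rows downward; lengths in m; the calibration is good to about 2 mm. A picture is of the moment at which its call begins: read the wrist's pose just before it. There is no depth.
- close_job(): hands the job in, once; it reports no verdict.
The state is a dict: "time_s": time; "joints": joint angles; "qd": joint speeds; "joint_torque": joint torques, N m; "tcp_pos": TCP position; "eef_rot": TCP orientation; "contact_force": force on the tool from outside, world axes, zero at the start; "moment": the same for the moment, N m; "gripper_width": finger opening in m.
Only numpy, scipy, OpenCV 4.12 (cv2) and the standard library are available. Lean on these libraries where they do the work, as an engineer would, in place of code of your own. Each camera call takes 0.05 s, during which the arm holds its last target.

## Working session

There is one attempt and no reset: what is moved stays moved. The work goes in short steps, Python scripts to look and compute and a tool call to move; the robot and the scene stay as the last step left them, time stands still between calls to the robot, and variables do not carry over. Pictures are saved under pics/ and viewed, and the job is handed in when it is done.

Besides the shell and the picture viewer there is one more tool, called after "Call:" as name(argument=value, ...) on one line, values as JSON. apply_moves: Moves the arm, as the interface text tells. Its arguments: {"type":"object","properties":{"plan":{"type":"array","items":{"type":"array"}},"squeeze":{"type":"number"}},"required":["plan"]}

```bash
mkdir -p pics; ls; python3 - <<'E'
from plant import get_state, viewer, r
import cv2,pickle
print(get_state()); print(r.hold_point_z)
for n in ["scene","side","wrist"]:
    c=viewer.capture(n); cv2.imwrite(f"pics/{n}0.png",c["frame"]); pickle.dump(c,open(f"{n}0.pkl","wb"))
    print(n,{k:v for k,v in c.items() if k!="frame"})
E
```

```text
pics
{'time_s': 0.0, 'joints': array([ 8.49761687e+01,  2.05912140e+01,  6.32881236e-01, -2.04711354e-02,
       -7.01345722e+01, -1.65070447e+01]), 'qd': array([ 0.07632035, -0.09070561, -0.02565117,  0.09729969,  0.05191083,
       -0.15920167]), 'joint_torque': array([ 1.69017716e-03, -5.82713985e+01,  2.93038934e+01,  6.99707463e+00,
        6.87621126e-03, -1.53871306e-04]), 'tcp_pos': array([0.24755835, 0.62739938, 0.20461732]), 'eef_rot': array([-1.79992051e+02, -9.45442181e-02, -1.11537855e+02]), 'contact_force': array([0.21851603, 0.24163098, 0.04227749]), 'moment': array([ 0.04953301,  0.01340541, -0.03389004]), 'gripper_width': 0.0875625144537502}
0.0188
scene {'K': array([[481.43473659,   0.        , 316.61016846],
       [  0.        , 481.43473659, 204.36185733],
       [  0.        ,   0.        ,   1.        ]]), 'D': array([0.01969871, 0.        , 0.        , 0.        , 0.        ]), 'R': array([[-0.60155843,  0.79867612, -0.01561768],
       [ 0.43117602,  0.30817709, -0.84800597],
       [-0.6724691 , -0.51685911, -0.52975652]]), 't': array([ 0.28918314, -0.180218
[... 364 characters left out ...]

       [ 0.46350393,  0.52937202, -0.71058382]]), 't': array([-0.38508192,  0.26082564,  1.0910262 ])}
wrist {'K': array([[321.22662163,   0.        , 319.94825903],
       [  0.        , 321.22662163, 199.46700756],
       [  0.        ,   0.        ,   1.        ]]), 'D': array([-0.06651477,  0.        ,  0.        ,  0.        ,  0.        ]), 'mount': array([[ 9.99999500e-01, -9.17747182e-04,  3.96058495e-04,
         3.64883693e-04],
       [ 7.66423286e-04,  9.58355495e-01,  2.85576885e-01,
        -7.74512743e-02],
       [-6.41652217e-04, -2.85576439e-01,  9.58355720e-01,
        -1.79124542e-01],
       [ 0.00000000e+00,  0.00000000e+00,  0.00000000e+00,
         1.00000000e+00]])}
```

View pics/scene0.png

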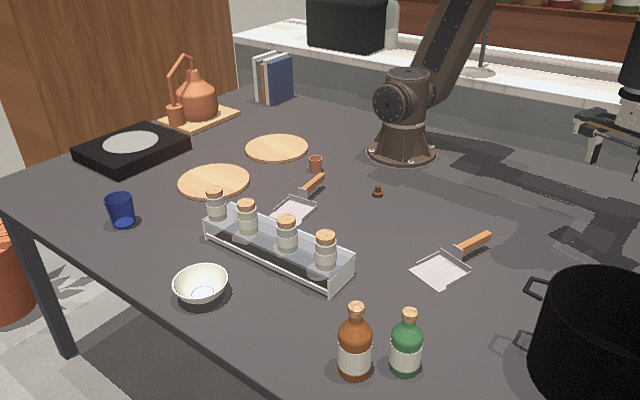

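View pics/side0.png

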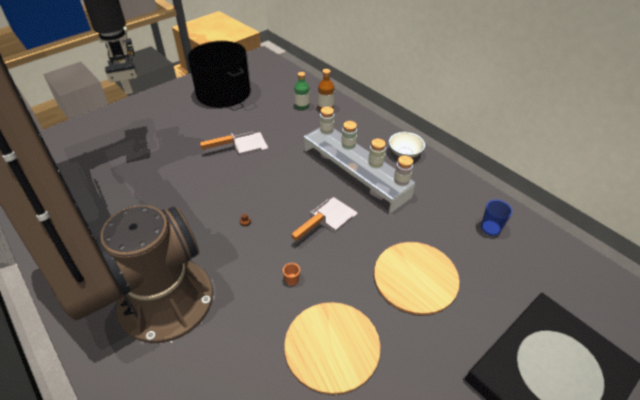

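View pics/wrist0.png

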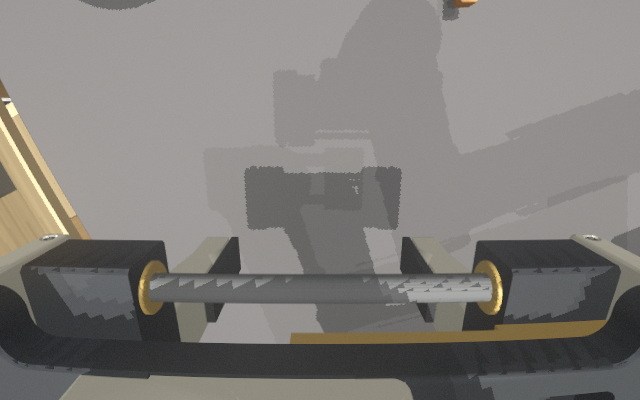

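Scoop candidates in the side view: the one at (250,142) and the one at (338,212). Board candidates: (417,277) and (332,347). I'll localize them all and crop in closer.

```bash
cat > h.py <<'E'
import numpy as np,cv2,pickle
def ray(c,px):
    u=cv2.undistortPoints(np.array([[px]],float),c["K"],c["D"])[0,0]
    d=np.array([u[0],u[1],1.])
    return -c["R"].T@c["t"], c["R"].T@d
def onz(c,px,z=0.):
    o,d=ray(c,px); s=(z-o[2])/d[2]; return o+s*d
def proj(c,X):
    rv,_=cv2.Rodrigues(c["R"]); return cv2.projectPoints(np.array(X,float).reshape(-1,1,3),rv,c["t"],c["K"],c["D"])[0][:,0]
def wristcam(c,st):
    from scipy.spatial.transform import Rotation as Rr
    T=np.eye(4);T[:3,:3]=Rr.from_euler('xyz',st["eef_rot"],degrees=True).as_matrix();T[:3,3]=st["tcp_pos"]
    M=np.linalg.inv(T@c["mount"]); c["R"]=M[:3,:3];c["t"]=M[:3,3];return c
def crop(fr,x0,y0,x1,y1,s,name):
    cv2.imwrite(name,cv2.resize(fr[y0:y1,x0:x1],None,fx=s,fy=s,interpolation=cv2.INTER_CUBIC))
E
python3 - <<'E'
from h import *
S=pickle.load(open("scene0.pkl","rb"));D=pickle.load(open("side0.pkl","rb"))
for n,c,p,z in [("scoopA side",D,(250,142),0),("scoopA scene",S,(440,269),0),("scoopB",D,(338,212),0),("boardfar",D,(417,277),.014),("same scene",S,(213,182),.014),("board2",D,(332,347),.014),("scene",S,(277,148),.014)]:
    print(n,onz(c,p,z).round(3))
crop(D["frame"],190,110,290,170,8,"pics/c1.png")
crop(D["frame"],295,95,425,215,6,"pics/c2.png")
crop(S["frame"],190,180,370,300,4.4,"pics/c3.png")
crop(S["frame"],400,220,500,300,8,"pics/c4.png")
E
```

```text
scoopA side [ 0.522  0.382 -0.   ]
scoopA scene [ 0.5    0.375 -0.   ]
scoopB [ 0.531 -0.063  0.   ]
boardfar [ 0.523 -0.372  0.014]
same scene [ 0.539 -0.351  0.014]
board2 [ 0.23  -0.37   0.014]
scene [ 0.244 -0.35   0.014]
```

View pics/c1.png

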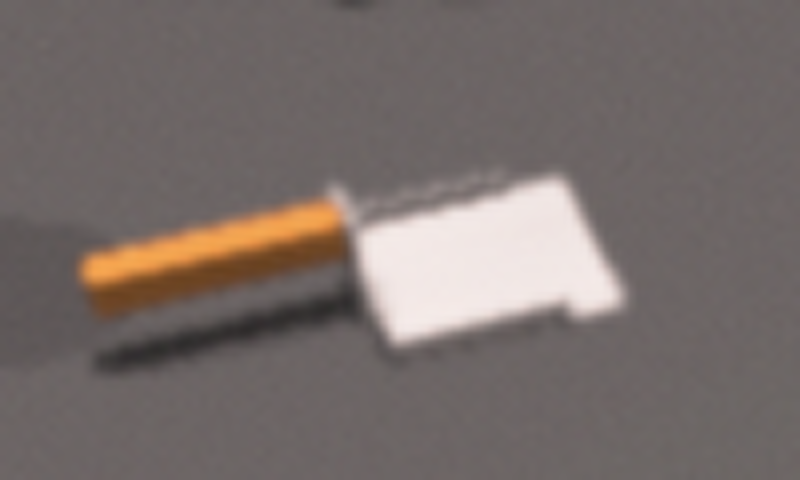

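View pics/c2.png

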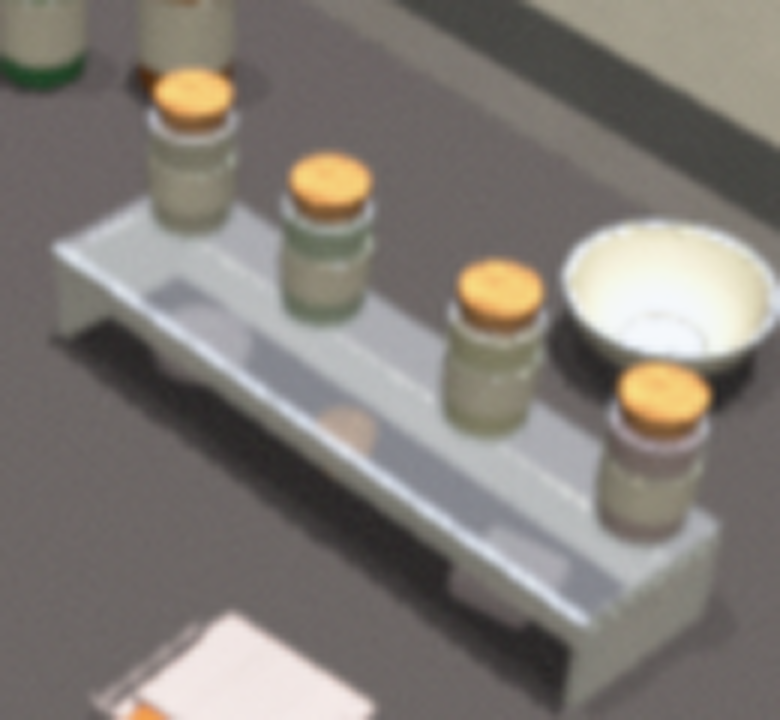

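View pics/c3.png

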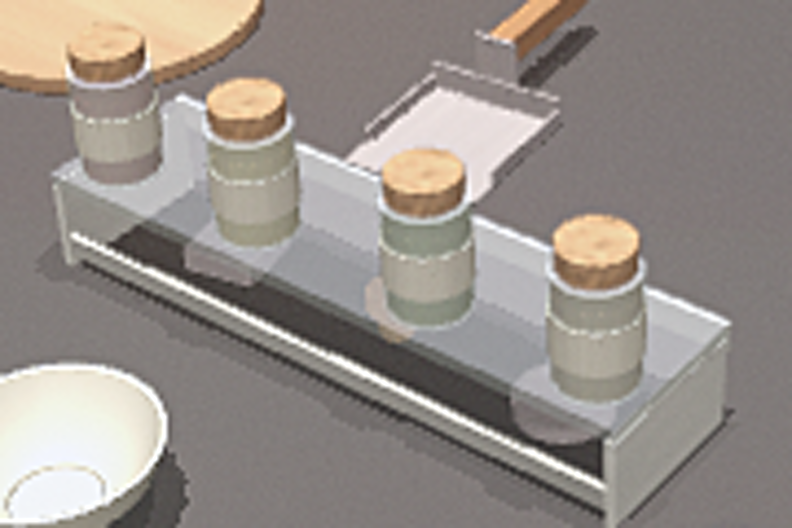

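View pics/c4.png

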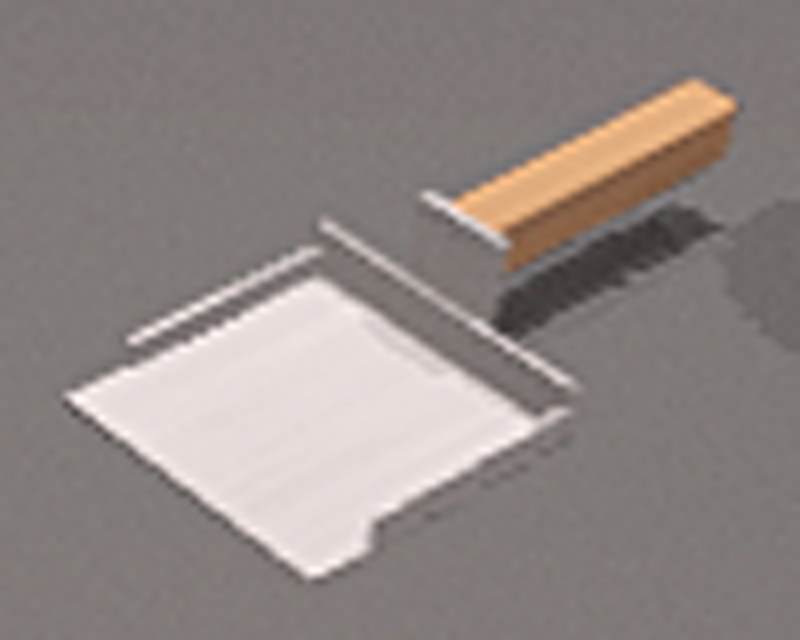

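```bash
cat > fit.py <<'E'
from h import *
from scipy.optimize import least_squares
def fit(obs,x0):
    # obs: list (cam, px, local xyz mm)
    def res(p):
        c,s=np.cos(p[2]),np.sin(p[2]);o=[]
        for cam,px,L in obs:
            L=np.array(L)/1000.;X=[p[0]+c*L[0]-s*L[1],p[1]+s*L[0]+c*L[1],L[2]]
            o.append(proj(cam,X)[0]-px)
        return np.ravel(o)
    q=least_squares(res,x0,loss='soft_l1');return q.x,res(q.x).reshape(-1,2)
E
python3 - <<'E'
from fit import *
S=pickle.load(open("scene0.pkl","rb"));D=pickle.load(open("side0.pkl","rb"))
def u(p,s,ox,oy): return np.array([(p[0]+.5)/s-.5+ox,(p[1]+.5)/s-.5+oy])
a=lambda p:u(p,8,190,110); b=lambda p:u(p,8,400,220); c2=lambda p:u(p,6,295,95); c3=lambda p:u(p,4.4,190,180)
ob=[(D,a((568,180)),(52,48,2)),(D,a((625,308)),(52,-48,2)),(S,b((315,578)),(52,48,0)),(S,b((65,398)),(52,-48,2)),
(S,b((575,388)),(-52,47,20)),(S,b((320,222)),(-52,-47,20)),(S,b((695,80)),(-165,-9,50)),(S,b((738,105)),(-165,9,50)),(D,a((80,262)),(-165,9,50)),(D,a((95,315)),(-165,-9,28))]
for cams in [(S,D),(S,),(D,)]:
    p,r=fit([o for o in ob if any(o[0] is k for k in cams)],[.51,.38,-.3]);print("scoop",p.round(4),np.degrees(p[2]).round(1));print(r.round(1).tolist())
ob=[(D,c2((55,248)),(-54,195,63)),(D,c2((590,622)),(-54,-195,63)),(D,c2((62,340)),(-54,195,0)),(D,c2((570,710)),(-54,-195,0)),(S,c3((730,322)),(-54,195,63)),(S,c3((180,97)),(-54,-195,63)),(S,c3((727,415)),(-54,195,0))]
for cams in [(S,D),(S,),(D,)]:
    p,r=fit([o for o in ob if any(o[0] is k for k in cams)],[.75,.0,-.3]);print("shelf",p.round(4),np.degrees(p[2]).round(1));print(r.round(1).tolist())
print("lid",onz(D,c2((205,335)),.01),onz(S,c3((560,415)),.01))
# boards
for n,c,box in [("S",S,(170,158,255,202)),("D",D,(370,235,465,320))]:
    h=cv2.cvtColor(c["frame"],cv2.COLOR_BGR2HSV);m=((h[...,0]>8)&(h[...,0]<28)&(h[...,1]>70)&(h[...,2]>110)).astype(np.uint8)
    k=np.zeros_like(m);k[box[1]:box[3],box[0]:box[2]]=1;m&=k
    cs=max(cv2.findContours(m,0,2)[0],key=cv2.contourArea);pts=np.array([onz(c,q,.014)[:2] for q in cs[:,0].astype(float)])
    f=least_squares(lambda q:np.hypot(*(pts-q).T)-.11,pts.mean(0),loss='soft_l1',f_scale=.003);print(n,len(pts),f.x,np.abs(f.fun).mean())
E
```

```text
scoop [ 0.5141  0.3774 -0.3252] -18.6
[[-1.3, -0.1], [-0.4, -0.4], [-1.1, 1.3], [-0.4, 0.1], [-0.5, 0.1], [0.4, 0.4], [-0.4, -0.4], [0.3, -0.0], [-0.8, -0.5], [-0.4, 1.2]]
scoop [ 0.5129  0.3779 -0.3205] -18.4
[[-0.5, 1.1], [0.0, -0.0], [-0.1, -0.2], [0.7, 0.2], [-0.3, -0.7], [0.4, -0.3]]
scoop [ 0.5155  0.3751 -0.3468] -19.9
[[-0.2, 0.1], [0.2, 0.0], [-0.2, -1.0], [0.1, 0.7]]
shelf [0.6927 0.0309 0.0273] 1.6
[[-0.8, 0.1], [-0.8, 0.1], [-1.6, -0.6], [-0.1, 0.3], [-0.4, -0.0], [-1.4, 0.1], [-0.5, 0.5]]
shelf [0.6904 0.0313 0.0213] 1.2
[[0.1, -0.2], [-0.2, -0.4], [0.1, 0.4]]
shelf [0.6949 0.0293 0.0226] 1.3
[[0.2, -0.1], [-0.1, 0.2], [-0.7, -0.8], [0.5, 0.3]]
lid [0.69255573 0.15991881 0.01      ] [0.69228283 0.16033242 0.01      ]
S 194 [ 0.5311262  -0.36226992] 0.025250347836823762
D 113 [ 0.52538814 -0.3664628 ] 0.0012774258512598705
```

```bash
cat > go.py <<'E'
import numpy as np,sys
from plant import get_state
def go(x,y,z,yaw):
    st=get_state();p=st["tcp_pos"];ps=st["eef_rot"][2]
    d=np.array([x,y,z])-p;a=np.radians(ps);dy=(yaw-ps+180)%360-180
    v=np.array([d[0]*np.cos(a)+d[1]*np.sin(a),d[0]*np.sin(a)-d[1]*np.cos(a),-d[2]])/.05
    print("t",round(st["time_s"],2),"tcp",p.round(4),"rot",st["eef_rot"].round(2),"F",st["contact_force"].round(1),"w",round(st["gripper_width"],4))
    print("total shift (50mm, in present tool axes)",v.round(3),"turn units",round(-dy/6,3))
if __name__=="__main__": go(*map(float,sys.argv[1:]))
E
python3 go.py .424 .407 .16 -108.5
```

```text
t 0.15 tcp [0.2476 0.6275 0.2049] rot [-1.7999e+02 -7.0000e-02 -1.1154e+02] F [ 0.  -0.5 -0. ] w 0.0878
total shift (50mm, in present tool axes) [ 2.807 -4.9    0.897] turn units -0.506
```

Call:
apply_moves(plan=[[0, [0.28, -0.5, 0.09], 0], [0, [0.42, -0.73, 0.13], 0], [0, [0.47, -0.82, 0.15], 0], [0, [0.47, -0.82, 0.15], 0], [0, [0.47, -0.82, 0.15], 0], [0, [0.42, -0.73, 0.13], 0], [0, [0.28, -0.48, 0.1], -0.5], [0, [0, 0, 0], 0], [0, [0, 0, 0], 0]], squeeze=50)

```text
time_s: 1.27
tcp_pos: [0.4241, 0.4075, 0.1606]
eef_rot: [-180.0, 0.0, -108.6]
contact_force: [-0.8, -0.0, 0.1]
gripper_width: 0.0876
```

```bash
python3 go.py .424 .407 .019 -108.5; python3 - <<'E'
from h import *
from plant import viewer,get_state
st=get_state();c=wristcam(viewer.capture("wrist"),st);pickle.dump(c,open("w1.pkl","wb"));cv2.imwrite("pics/w1.png",c["frame"])
def W(p,x,y,yaw):
    a=np.radians(yaw);return [x+np.cos(a)*p[0]/1e3-np.sin(a)*p[1]/1e3,y+np.sin(a)*p[0]/1e3+np.cos(a)*p[1]/1e3,p[2]/1e3]
for L in [(52,48,2),(52,-48,2),(-52,47,20),(-52,-47,20),(-165,9,50),(-165,-9,50)]: print(L,proj(c,W(L,.514,.3775,-18.5)).round(0))
E
```

```text
t 1.27 tcp [0.4241 0.4075 0.1606] rot [-1.8000e+02  1.0000e-02 -1.0858e+02] F [-0.8 -0.   0.1] w 0.0876
total shift (50mm, in present tool axes) [ 9.000e-03 -2.000e-03  2.832e+00] turn units -0.013
(52, 48, 2) [[269.  31.]]
(52, -48, 2) [[369.  31.]]
(-52, 47, 20) [[272. 141.]]
(-52, -47, 20) [[367. 141.]]
(-165, 9, 50) [[310. 258.]]
(-165, -9, 50) [[329. 258.]]
```

View pics/w1.png

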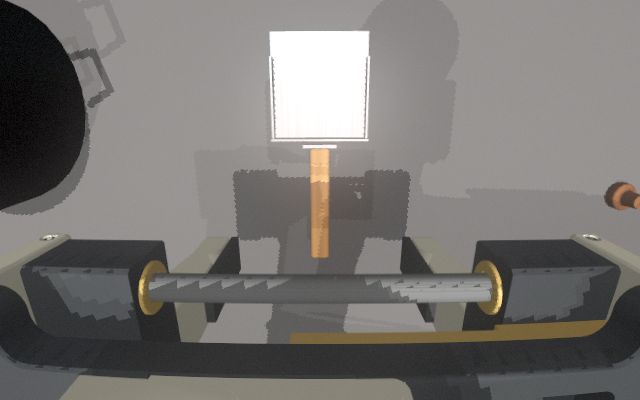

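The close view confirms the choice. The left-most scoop lies as predicted, with front corners at (270,31) and (369,31) and the handle at x 311–329, between the open fingers. Descending.

Call:
apply_moves(plan=[[0, [0, 0, 0.4], 0], [0, [0, 0, 0.6], 0], [0, [0, 0, 0.6], 0], [0, [0, 0, 0.6], 0], [0, [0, 0, 0.4], 0], [0, [0, 0, 0.22], 0], [0, [0, 0, 0], 0], [255, [0, 0, 0], 0], [255, [0, 0, 0], 0], [255, [0, 0, 0], 0], [255, [0, 0, 0], 0], [255, [0, 0, 0], 0]], squeeze=55)

```text
time_s: 2.82
tcp_pos: [0.4241, 0.4072, 0.0197]
eef_rot: [-180.0, 0.0, -108.5]
contact_force: [0.1, 0.1, -0.5]
gripper_width: 0.0433
```

Call:
apply_moves(plan=[[255, [0, 0, 0], 0], [255, [0, 0, 0], 0], [255, [0, 0, -0.1], 0], [255, [0, 0, -0.2], 0], [255, [0, 0, -0.2], 0], [255, [0, 0, -0.1], 0], [255, [0, 0, 0], 0], [255, [0, 0, 0], 0]])

```text
time_s: 3.82
tcp_pos: [0.4239, 0.407, 0.0493]
eef_rot: [180.0, -0.0, -108.5]
contact_force: [0.3, -0.1, -2.6]
gripper_width: 0.0168
```

```bash
python3 go.py .424 .407 .019 -108.5; python3 - <<'E'
from h import *
from plant import viewer,get_state
st=get_state();c=wristcam(viewer.capture("wrist"),st);pickle.dump(c,open("w2.pkl","wb"));cv2.imwrite("pics/w2.png",c["frame"])
s=viewer.capture("scene");d=viewer.capture("side")
crop(s["frame"],380,180,520,300,5,"pics/s2.png")
pickle.dump((s,d),open("sd2.pkl","wb"))
E
```

```text
t 3.83 tcp [0.4239 0.407  0.0493] rot [ 1.7999e+02 -2.0000e-02 -1.0854e+02] F [ 0.3 -0.1 -2.6] w 0.0168
total shift (50mm, in present tool axes) [ 0.    -0.002  0.607] turn units -0.007
```

View pics/w2.png

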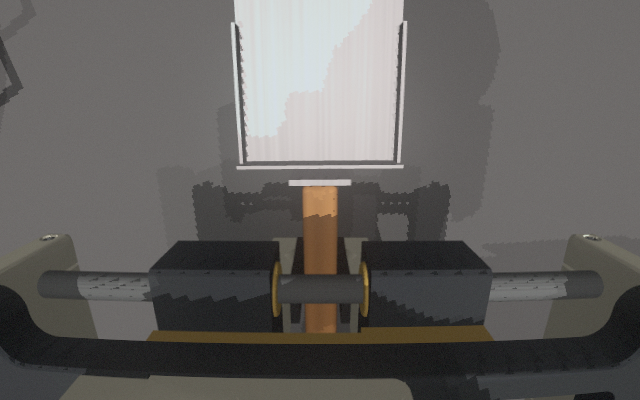

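View pics/s2.png

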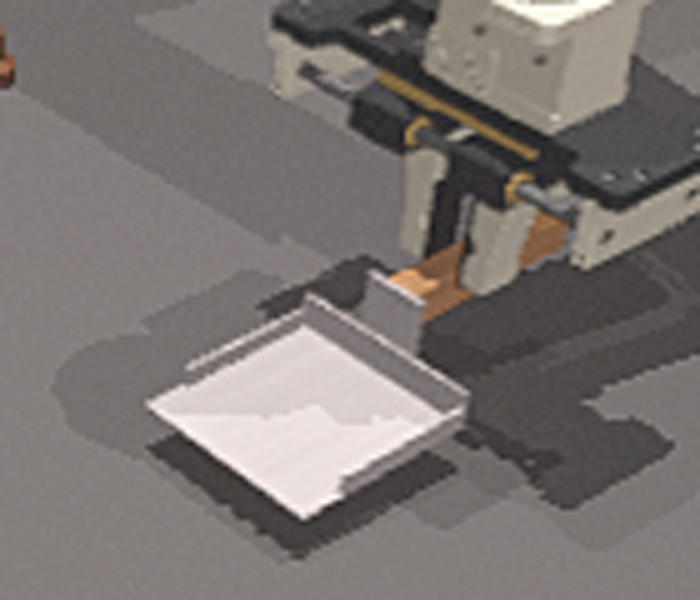

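```bash
python3 - <<'E'
from h import *
s,d=pickle.load(open("sd2.pkl","rb"))
a=np.radians(-18.5);tcp=np.array([.4239,.407]);f=np.array([np.cos(a),np.sin(a)]);l=np.array([-f[1],f[0]])
for sag in (-2,0,2,4):
  o=[]
  for L in [(52,48),(52,-48),(-52,47)]:
    X=tcp+f*(L[0]+95)/1e3+l*L[1]/1e3; z=.0493-.0195+.002-np.tan(np.radians(sag))*(L[0]+95)/1e3+(.018 if L[0]<0 else 0)
    o.append((proj(s,[*X,z])[0]-[380,180])*5)
  print(sag,np.round(o).tolist())
# jars
S=pickle.load(open("scene0.pkl","rb"));D=pickle.load(open("side0.pkl","rb"))
for p in [(326,116),(349,130),(377,147),(404,164)]: 
    X=onz(D,p,.145);e=X[:2]-[.693,.031];b=np.radians(1.5);print("jar top shelf frame",(e[0]*np.cos(b)+e[1]*np.sin(b)).round(3),(-e[0]*np.sin(b)+e[1]*np.cos(b)).round(3))
E
```

```text
-2 [[298.0, 501.0], [142.0, 387.0], [464.0, 386.0]]
0 [[297.0, 510.0], [141.0, 396.0], [464.0, 388.0]]
2 [[296.0, 519.0], [140.0, 405.0], [463.0, 391.0]]
4 [[294.0, 528.0], [139.0, 414.0], [463.0, 393.0]]
jar top shelf frame -0.0 0.143
jar top shelf frame 0.002 0.042
jar top shelf frame 0.005 -0.072
jar top shelf frame 0.006 -0.174
```

```bash
python3 - <<'E'
from h import *
D=pickle.load(open("side0.pkl","rb"));S=pickle.load(open("scene0.pkl","rb"))
print(onz(D,(245,223),0),onz(S,(377,196),0),onz(S,(377,185),0.03))
E
python3 go.py .449 .154 .0493 -88.5
```

```text
[0.29647869 0.08049233 0.        ] [0.3001726  0.08537654 0.        ] [0.29042993 0.07777001 0.03      ]
t 3.98 tcp [0.4239 0.407  0.0492] rot [ 1.7999e+02 -4.0000e-02 -1.0853e+02] F [ 0.   0.3 -2. ] w 0.0168
total shift (50mm, in present tool axes) [ 4.638e+00 -2.084e+00 -3.000e-03] turn units -3.339
```

Call:
apply_moves(plan=[[255, [0.3, -0.13, 0], 0], [255, [0.6, -0.27, 0], 0], [255, [0.8, -0.36, 0], 0], [255, [0.9, -0.4, 0], 0], [255, [0.8, -0.36, 0], 0], [255, [0.7, -0.32, 0], 0], [255, [0.4, -0.18, 0], 0], [255, [0.14, -0.06, 0], -0.5], [255, [0, 0, 0], -0.9], [255, [0, 0, 0], -1.0], [255, [0, 0, 0], -0.64], [255, [0, 0, 0], -0.3]])

```text
time_s: 5.48
tcp_pos: [0.4486, 0.1535, 0.0495]
eef_rot: [180.0, -0.0, -88.5]
contact_force: [0.0, -1.0, -1.8]
gripper_width: 0.0173
```

Call:
apply_moves(plan=[[255, [0, 0, 0], 0], [255, [0, 0, 0], 0], [255, [0, 0, 0], 0]])

```text
time_s: 5.85
tcp_pos: [0.4489, 0.1542, 0.0495]
eef_rot: [180.0, -0.0, -88.5]
contact_force: [-0.1, -0.5, -2.2]
gripper_width: 0.0169
```

```bash
python3 go.py .449 .154 .020 -88.5; python3 - <<'E'
from h import *
from plant import viewer,get_state
st=get_state();c=wristcam(viewer.capture("wrist"),st);pickle.dump(c,open("w3.pkl","wb"));cv2.imwrite("pics/w3.png",c["frame"])
d=viewer.capture("side");s=viewer.capture("scene");pickle.dump((s,d),open("sd3.pkl","wb"))
crop(d["frame"],220,90,380,210,5,"pics/d3.png");crop(s["frame"],250,160,410,280,5,"pics/s3.png")
# predictions in wrist image: lid circle + lip + scoop corners
b=np.radians(1.5)
def W(x,y,z): return [.693+x*np.cos(b)-y*np.sin(b),.031+x*np.sin(b)+y*np.cos(b),z]
for L in [(-.054,.195,.063),(-.054,.0,.063),(-.054,.195,0),(-.0,.195,.063)]: print(L,proj(c,W(*L)).round(0))
for k in [(.664,.160),(.692,.188),(.692,.132),(.692,.160)]: print("lid",proj(c,[*k,.015]).round(0))
E
```

```text
t 5.85 tcp [0.4489 0.1542 0.0495] rot [180.    -0.   -88.52] F [-0.1 -0.5 -2.2] w 0.0169
total shift (50mm, in present tool axes) [ 0.004 -0.002  0.591] turn units -0.003
(-0.054, 0.195, 0.063) [[ 172. -141.]]
(-0.054, 0.0, 0.063) [[ 592. -122.]]
(-0.054, 0.195, 0) [[214. -73.]]
(-0.0, 0.195, 0.063) [[ 176. -243.]]
lid [[ 318. -142.]]
lid [[ 270. -192.]]
lid [[ 369. -189.]]
lid [[ 320. -191.]]
```

View pics/w3.png

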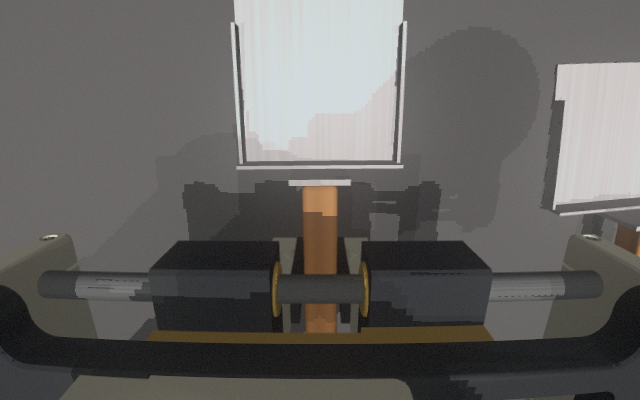

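View pics/d3.png

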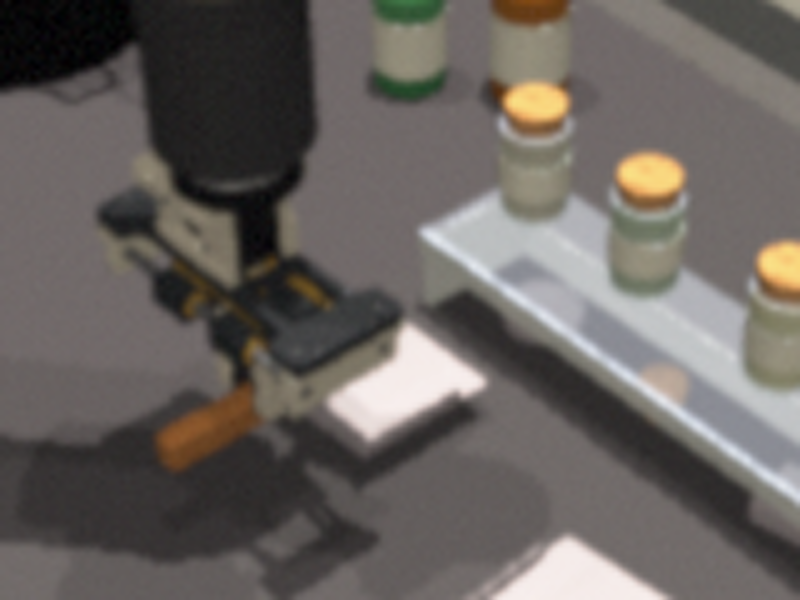

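View pics/s3.png

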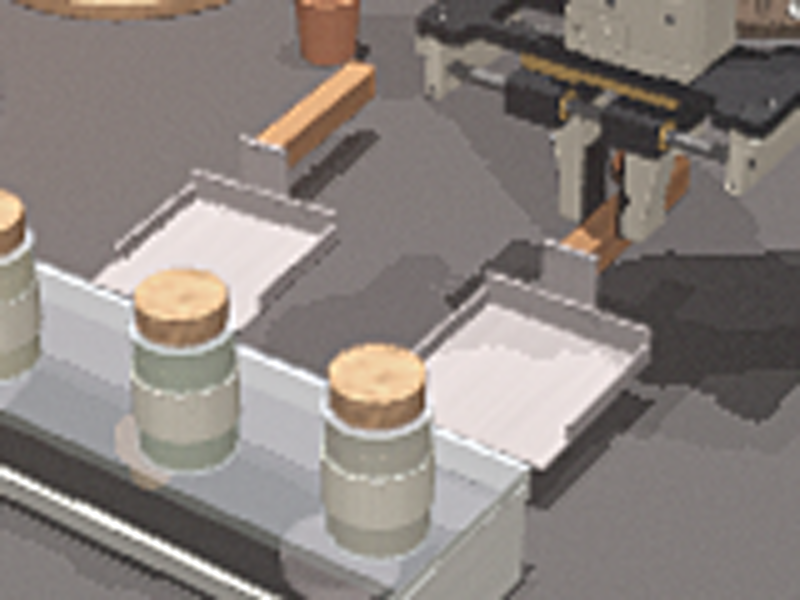

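Call:
apply_moves(plan=[[255, [0.04, 0, 0.1], 0], [255, [0, 0, 0.2], 0], [255, [0, 0, 0.15], 0], [255, [0, 0, 0.05], 0], [255, [0, 0, 0], 0], [255, [0, 0, 0], 0]])

```text
time_s: 6.75
tcp_pos: [0.4492, 0.1524, 0.0247]
eef_rot: [-180.0, 0.0, -88.5]
contact_force: [-0.2, 0.1, -2.8]
gripper_width: 0.0171
```

Call:
apply_moves(plan=[[255, [0, 0, 0.03], 0], [255, [0, 0, 0.03], 0], [255, [0, 0, 0], 0], [255, [0, 0, 0], 0]])

```text
time_s: 7.25
tcp_pos: [0.4491, 0.1523, 0.0217]
eef_rot: [-180.0, 0.0, -88.5]
contact_force: [0.3, 0.9, -1.5]
gripper_width: 0.0168
```

```bash
python3 go.py .583 .1556 .020 -88.5; python3 - <<'E'
from h import *
from plant import viewer,get_state
s=viewer.capture("scene");crop(s["frame"],310,190,410,265,8,"pics/s4.png")
E
```

```text
t 7.25 tcp [0.4491 0.1523 0.0217] rot [-1.7998e+02  1.0000e-02 -8.8480e+01] F [ 0.3  0.9 -1.5] w 0.0168
total shift (50mm, in present tool axes) [ 0.005 -2.678  0.033] turn units 0.003
```

View pics/s4.png

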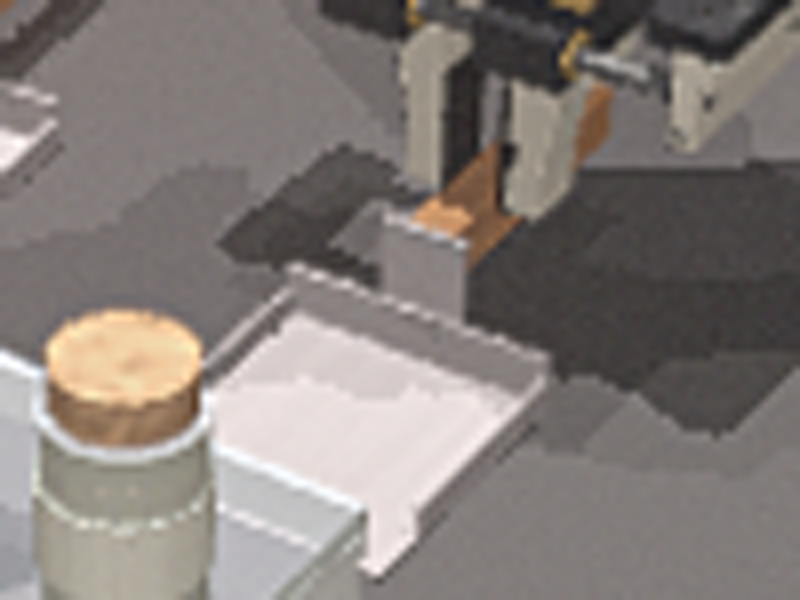

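Call:
apply_moves(plan=[[255, [0, 0, 0.02], 0], [255, [0, -0.1, 0.01], 0], [255, [0, -0.2, 0], 0], [255, [0, -0.25, 0], 0], [255, [0, -0.25, 0], 0], [255, [0, -0.2, 0], 0], [255, [0, -0.2, 0], 0], [255, [0, -0.1, 0], 0], [255, [0, -0.1, 0], 0], [255, [0, 0, 0], 0]])

```text
time_s: 8.55
tcp_pos: [0.519, 0.1538, 0.0208]
eef_rot: [180.0, -0.0, -88.5]
contact_force: [-4.5, -1.4, 8.4]
gripper_width: 0.0173
```

```bash
python3 go.py .583 .1556 .020 -88.5; python3 - <<'E'
from h import *
from plant import viewer,get_state
st=get_state();c=wristcam(viewer.capture("wrist"),st);cv2.imwrite("pics/w5.png",c["frame"])
s=viewer.capture("scene");crop(s["frame"],280,190,380,300,5.4,"pics/s5.png")
s=viewer.capture("side");crop(s["frame"],270,100,390,200,6,"pics/d5.png")
E
```

```text
t 8.55 tcp [0.519  0.1538 0.0208] rot [ 1.7999e+02 -2.0000e-02 -8.8490e+01] F [-4.5 -1.4  8.4] w 0.0173
total shift (50mm, in present tool axes) [-0.002 -1.281  0.016] turn units 0.002
```

View pics/w5.png

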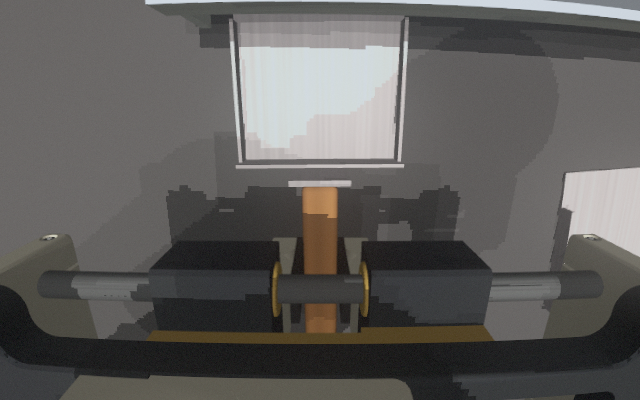

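View pics/s5.png

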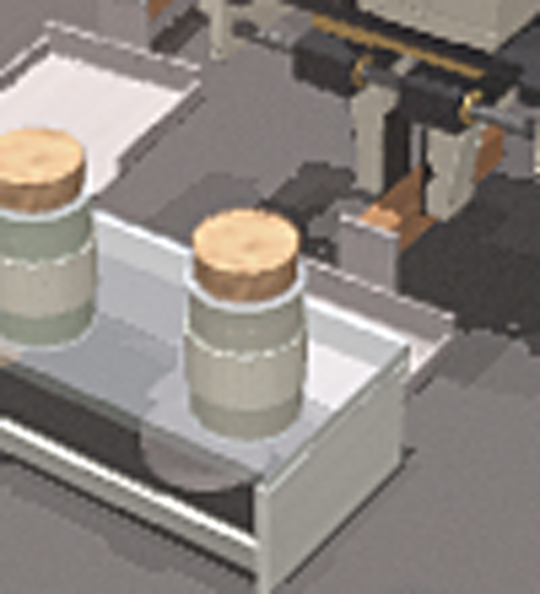

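View pics/d5.png

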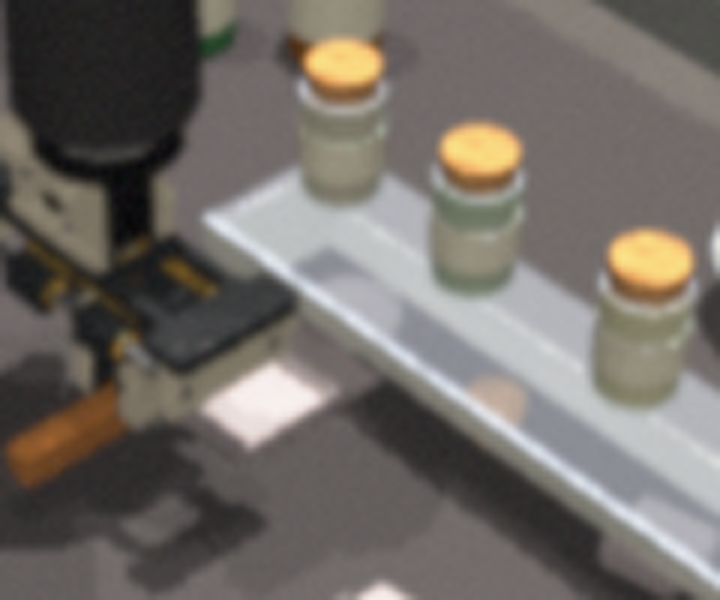

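Call:
apply_moves(plan=[[255, [0, -0.1, -0.01], 0], [255, [0, -0.12, 0], 0], [255, [0, -0.12, 0], 0], [255, [0, -0.12, 0], 0], [255, [0, -0.12, 0], 0], [255, [0, -0.12, 0], 0], [255, [0, -0.1, 0], 0], [255, [0, -0.06, 0], 0], [255, [0, 0, 0], 0]])

```text
time_s: 9.82
tcp_pos: [0.5616, 0.1549, 0.0212]
eef_rot: [180.0, -0.0, -88.5]
contact_force: [-4.9, -0.8, 8.0]
gripper_width: 0.0176
```

```bash
python3 go.py .578 .1556 .020 -88.5; python3 - <<'E'
from h import *
from plant import viewer,get_state
s=viewer.capture("scene");crop(s["frame"],280,190,380,300,5.4,"pics/s6.png")
s=viewer.capture("side");crop(s["frame"],270,100,390,200,6,"pics/d6.png")
E
```

```text
t 9.82 tcp [0.5616 0.1549 0.0212] rot [ 1.7996e+02 -3.0000e-02 -8.8480e+01] F [-4.9 -0.8  8. ] w 0.0176
total shift (50mm, in present tool axes) [-0.006 -0.329  0.024] turn units 0.003
```

View pics/s6.png

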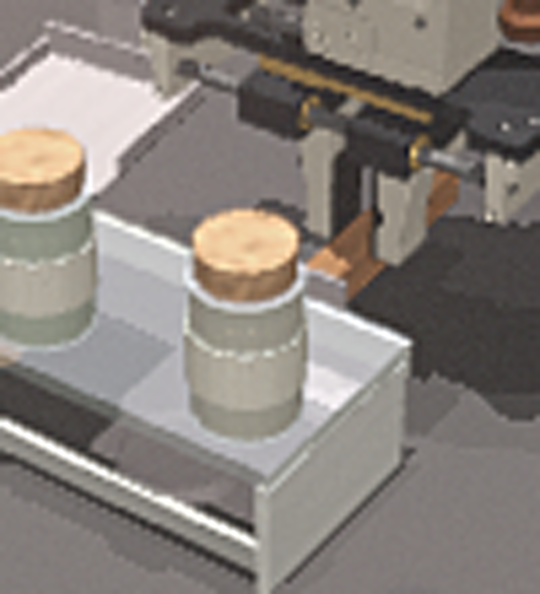

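View pics/d6.png

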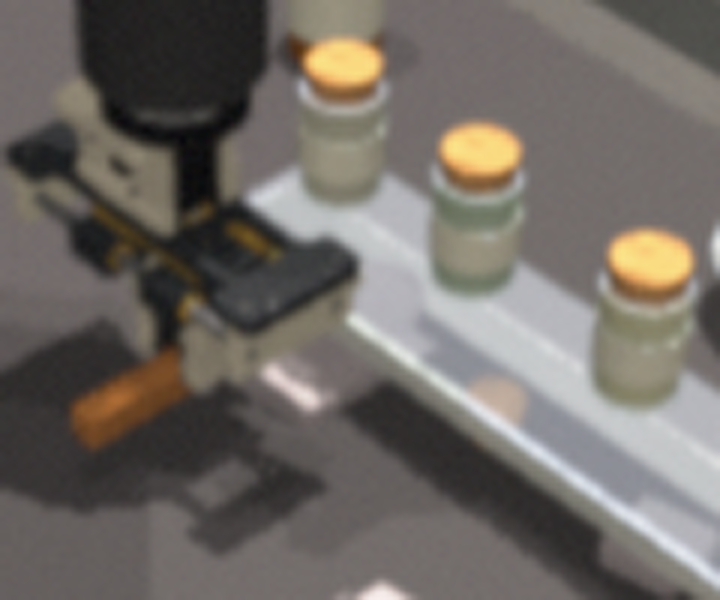

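Call:
apply_moves(plan=[[255, [0, -0.08, 0], 0], [255, [0, -0.08, 0], 0], [255, [0, -0.08, 0], 0], [255, [0, 0, 0], 0]])

```text
time_s: 10.42
tcp_pos: [0.5736, 0.1552, 0.0212]
eef_rot: [180.0, -0.0, -88.5]
contact_force: [-4.5, -1.0, 7.6]
gripper_width: 0.0171
```

Call:
apply_moves(plan=[[255, [0, -0.04, 0], 0], [255, [0, -0.04, 0], 0], [255, [0, 0, 0], 0]])

```text
time_s: 10.8
tcp_pos: [0.5773, 0.1553, 0.0212]
eef_rot: [179.9, -0.0, -88.5]
contact_force: [-5.9, 0.1, 8.0]
gripper_width: 0.0171
```

```bash
python3 go.py .578 .1556 .020 -88.5; python3 - <<'E'
from h import *
from plant import viewer,get_state
s=viewer.capture("scene");crop(s["frame"],280,190,380,300,5.4,"pics/s7.png")
E
```

```text
t 10.8 tcp [0.5773 0.1553 0.0212] rot [ 1.7995e+02 -3.0000e-02 -8.8480e+01] F [-5.9  0.1  8. ] w 0.0171
total shift (50mm, in present tool axes) [-0.006 -0.014  0.025] turn units 0.003
```

View pics/s7.png

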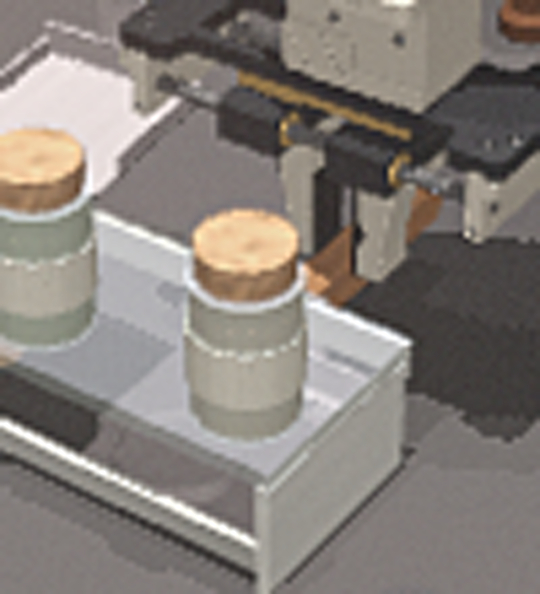

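```bash
python3 - <<'E'
from h import *
from plant import viewer,get_state
s=viewer.capture("scene");f=s["frame"].astype(float)
x0,y0,x1,y1=290,230,350,290;k=10
im=np.clip((f[y0:y1,x0:x1]-60)*1.7,0,255).astype(np.uint8)
a=cv2.resize(im,None,fx=6.4,fy=6.4,interpolation=cv2.INTER_CUBIC);b=a.copy()
st=get_state();t=st["tcp_pos"];y=np.radians(1.52);F=np.array([np.cos(y),np.sin(y)]);L=np.array([-F[1],F[0]])
def dr(P,col):
    q=((proj(s,P)-[x0,y0]+.5)*6.4-.5).astype(int);cv2.polylines(b,[q.reshape(-1,1,2)],True,col,1)
dr([[*(t[:2]+F*(u+.095)+L*v),.002] for u,v in [(.052,.048),(.052,-.048),(-.052,-.048),(-.052,.048)]],(0,0,255))
th=np.linspace(0,6.28,60)
dr([[.703+.028*np.cos(q),.160+.028*np.sin(q),.017] for q in th],(0,255,0))
dr([[.692+.028*np.cos(q),.160+.028*np.sin(q),.015] for q in th],(255,0,0))
cv2.imwrite("pics/s8.png",np.hstack([a,b]))
E
```

```text
(no output)
```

View pics/s8.png

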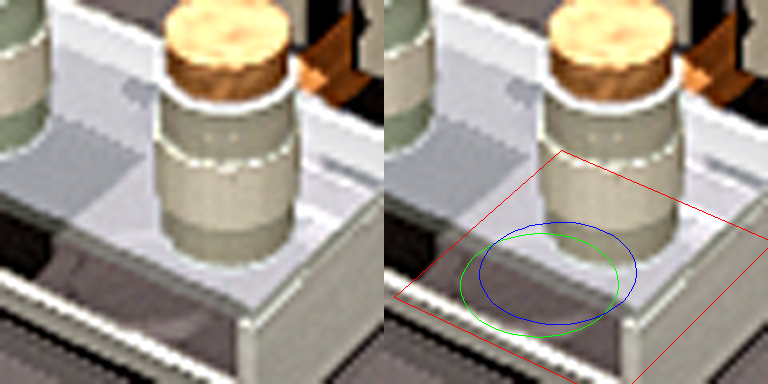

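Call:
apply_moves(plan=[[255, [0, 0, -0.04], 0], [255, [0, 0, -0.06], 0], [255, [0, 0, -0.06], 0], [255, [0, 0, 0], 0], [255, [0, 0.05, 0], 0], [255, [0, 0.1, 0], 0], [255, [0, 0.15, 0], 0], [255, [0, 0.2, 0], 0], [255, [0, 0.2, 0], 0], [255, [0, 0.15, 0], 0], [255, [0, 0.1, 0], 0], [255, [0, 0.05, 0], 0]], squeeze=60)

```text
time_s: 12.4
tcp_pos: [0.5278, 0.1544, 0.0287]
eef_rot: [-180.0, 0.0, -88.5]
contact_force: [0.1, 0.6, -3.8]
gripper_width: 0.017
```

```bash
python3 go.py .45 .1516 .05 -88.5; python3 - <<'E'
from h import *
from plant import viewer,get_state
st=get_state();c=wristcam(viewer.capture("wrist"),st);cv2.imwrite("pics/w9.png",c["frame"])
s=viewer.capture("scene");crop(s["frame"],280,190,380,300,5.4,"pics/s9.png")
E
```

```text
t 12.4 tcp [0.5278 0.1544 0.0287] rot [-1.7998e+02  1.0000e-02 -8.8480e+01] F [ 0.1  0.6 -3.8] w 0.017
total shift (50mm, in present tool axes) [ 0.015  1.557 -0.426] turn units 0.004
```

View pics/w9.png

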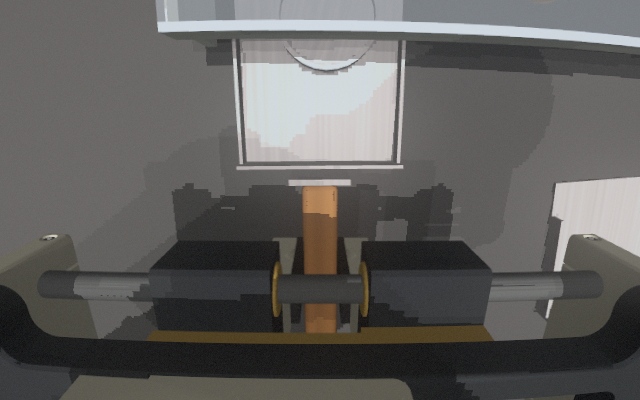

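View pics/s9.png

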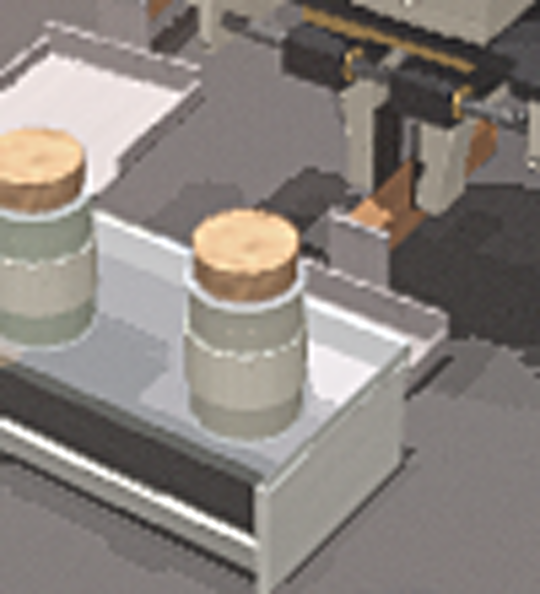

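The lid is riding on the blade: in the wrist view its arc spans x 285–375 around (328,70), and the force is the weight only. I'll keep drawing it out.

Call:
apply_moves(plan=[[255, [0, 0.05, 0], 0], [255, [0, 0.12, 0], 0], [255, [0, 0.2, 0], 0], [255, [0, 0.25, 0], 0], [255, [0, 0.25, 0], 0], [255, [0, 0.25, 0], 0], [255, [0, 0.2, 0], 0], [255, [0, 0.12, 0], 0], [255, [0, 0.06, 0], 0], [255, [0, 0, 0], 0]])

```text
time_s: 13.75
tcp_pos: [0.4531, 0.1525, 0.0286]
eef_rot: [-180.0, 0.0, -88.5]
contact_force: [0.4, 0.5, -3.6]
gripper_width: 0.0169
```

```bash
python3 go.py .449 .1516 .13 -88.5; python3 - <<'E'
from h import *
from plant import viewer,get_state
st=get_state();c=wristcam(viewer.capture("wrist"),st);cv2.imwrite("pics/w10.png",c["frame"])
s=viewer.capture("scene");crop(s["frame"],280,160,400,280,5,"pics/s10.png")
E
```

```text
t 13.75 tcp [0.4531 0.1525 0.0286] rot [-1.7999e+02  1.0000e-02 -8.8480e+01] F [ 0.4  0.5 -3.6] w 0.0169
total shift (50mm, in present tool axes) [ 0.015  0.082 -2.027] turn units 0.003
```

View pics/w10.png

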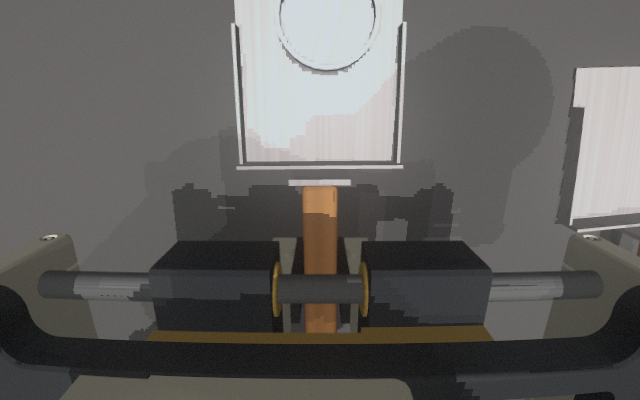

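View pics/s10.png

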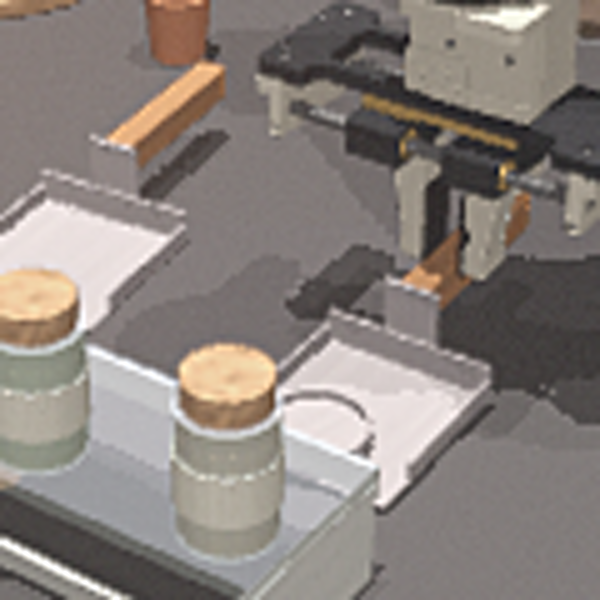

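Call:
apply_moves(plan=[[255, [0, 0, -0.1], 0], [255, [0, 0, -0.2], 0], [255, [0, 0, -0.3], 0], [255, [0, 0, -0.4], 0], [255, [0, 0, -0.4], 0], [255, [0, 0, -0.3], 0], [255, [0, 0, -0.2], 0], [255, [0, 0, -0.1], 0], [255, [0.1, 0, 0], 0], [255, [0.2, 0, 0], 0], [255, [0.3, 0, 0], 0], [255, [0.4, 0, 0], 0]])

```text
time_s: 15.35
tcp_pos: [0.454, 0.1011, 0.1282]
eef_rot: [180.0, -0.0, -88.5]
contact_force: [0.5, 0.3, -3.1]
gripper_width: 0.017
```

Call:
apply_moves(plan=[[255, [0.5, 0, 0], 0], [255, [0.6, 0, 0], 0], [255, [0.6, 0, 0], 0], [255, [0.6, 0, 0], 0], [255, [0.6, 0, 0], 0], [255, [0.6, 0, 0], 0], [255, [0.6, 0, 0], 0], [255, [0.5, 0, 0], 0], [255, [0.4, 0, 0], 0], [255, [0.3, 0, 0], 0], [255, [0.2, 0, 0], 0], [255, [0.1, 0, 0], 0]])

```text
time_s: 16.85
tcp_pos: [0.4615, -0.178, 0.1284]
eef_rot: [180.0, 0.0, -88.5]
contact_force: [0.1, -0.1, -3.3]
gripper_width: 0.0171
```

```bash
python3 go.py .449 -.31 .13 -124.6; python3 - <<'E'
from h import *
from plant import viewer,get_state
st=get_state();c=wristcam(viewer.capture("wrist"),st);cv2.imwrite("pics/w11.png",c["frame"])
s=viewer.capture("scene");cv2.imwrite("pics/s11.png",s["frame"])
E
```

```text
t 16.85 tcp [ 0.4615 -0.178   0.1284] rot [179.99   0.   -88.52] F [ 0.1 -0.1 -3.3] w 0.0171
total shift (50mm, in present tool axes) [ 2.632  0.319 -0.031] turn units 6.014
```

View pics/w11.png

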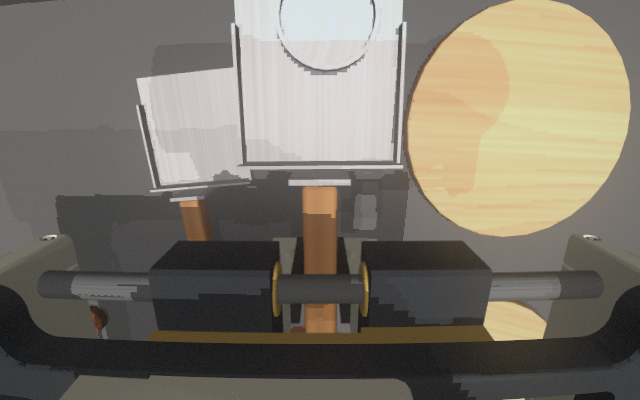

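View pics/s11.png

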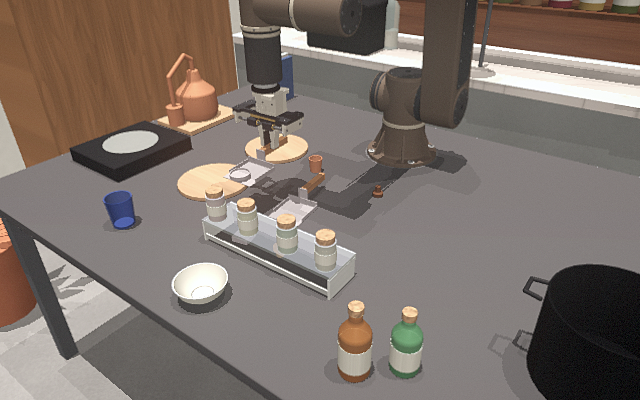

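```bash
python3 - <<'E'
from h import *
from plant import viewer,get_state
from scipy.optimize import least_squares
st=get_state();c=wristcam(viewer.capture("wrist"),st)
h=cv2.cvtColor(c["frame"],cv2.COLOR_BGR2HSV);m=((h[...,0]>8)&(h[...,0]<28)&(h[...,1]>70)&(h[...,2]>90)).astype(np.uint8)
m[245:]=0;m[:,:406]=0
cs=max(cv2.findContours(m,0,1)[0],key=cv2.contourArea)[:,0].astype(float)
cs=cs[(cs[:,1]>3)&(cs[:,0]>412)]
pts=np.array([onz(c,q,.014)[:2] for q in cs])
f=least_squares(lambda q:np.hypot(*(pts-q).T)-.11,pts.mean(0),loss='soft_l1',f_scale=.003);print(len(pts),f.x,np.abs(f.fun).mean())
b=f.x;a=np.arctan2(b[1],b[0]);print(np.degrees(a))
a=np.radians(-34.6)
t=b-.095*np.array([np.cos(a),np.sin(a)]);print(t)
import go;go.go(t[0],t[1],.128,-124.6)
E
```

```text
1107 [ 0.58172056 -0.37781949] 0.029132592870148175
-33.003168796057864
[ 0.50352261 -0.32387434]
t 17.0 tcp [ 0.4617 -0.1775  0.1285] rot [180.    0.  -88.5] F [ 0.1 -1.1 -4. ] w 0.0168
total shift (50mm, in present tool axes) [ 2.949 -0.76   0.01 ] turn units 6.017
```

```bash
python3 - <<'E'
from h import *
from plant import viewer,get_state
from scipy.optimize import least_squares
st=get_state();c=wristcam(viewer.capture("wrist"),st)
h=cv2.cvtColor(c["frame"],cv2.COLOR_BGR2HSV);m=((h[...,1]>60)&(h[...,2]>80)).astype(np.uint8)
m[245:]=0;m[:,:407]=0
cs=max(cv2.findContours(m,0,1)[0],key=cv2.contourArea);print(cv2.boundingRect(cs),cv2.contourArea(cs))
cs=cv2.convexHull(cs)[:,0].astype(float);cs=cs[(cs[:,1]>3)&(cs[:,0]>409)]
pts=np.array([onz(c,q,.014)[:2] for q in cs])
f=least_squares(lambda q:np.hypot(*(pts-q).T)-.11,[.528,-.364],loss='soft_l1',f_scale=.003);print(len(pts),f.x,np.abs(f.fun).mean())
b=f.x;a=np.radians(-34.6)
t=b-.095*np.array([np.cos(a),np.sin(a)]);print(t)
import go;go.go(t[0],t[1],.128,-124.6)
E
```

```text
(407, 0, 224, 237) 41511.0
66 [ 0.52608921 -0.36319111] 0.0005331095384301032
[ 0.44789126 -0.30924595]
t 17.05 tcp [ 0.4617 -0.1773  0.1286] rot [-180.      0.    -88.48] F [-1.3 -0.3 -2.8] w 0.0165
total shift (50mm, in present tool axes) [2.631 0.346 0.011] turn units 6.02
```

Call:
apply_moves(plan=[[255, [0.1, 0.01, 0], 0], [255, [0.2, 0.03, 0], 0], [255, [0.3, 0.04, 0], 0], [255, [0.4, 0.05, 0], 0], [255, [0.43, 0.06, 0], 0], [255, [0.4, 0.05, 0], 0], [255, [0.3, 0.04, 0], 0], [255, [0.3, 0.04, 0], 0], [255, [0.15, 0.02, 0], 0], [255, [0.05, 0.01, 0], 0], [255, [0, 0, 0], 0.2], [255, [0, 0, 0], 0.5]])

```text
time_s: 18.55
tcp_pos: [0.4478, -0.309, 0.1286]
eef_rot: [-180.0, 0.0, -92.8]
contact_force: [0.8, 0.7, -2.8]
gripper_width: 0.0173
```

Call:
apply_moves(plan=[[255, [0, 0, 0], 0.7], [255, [0, 0, 0], 0.8], [255, [0, 0, 0], 0.8], [255, [0, 0, 0], 0.8], [255, [0, 0, 0], 0.8], [255, [0, 0, 0], 0.7], [255, [0, 0, 0], 0.5], [255, [0, 0, 0], 0.2], [255, [0, 0, 0], 0], [255, [0, 0, 0], 0]])

```text
time_s: 19.8
tcp_pos: [0.4477, -0.3093, 0.1286]
eef_rot: [-180.0, 0.0, -124.4]
contact_force: [-0.3, -0.2, -3.8]
gripper_width: 0.0169
```

```bash
python3 go.py .448 -.3092 .036 -124.6; python3 - <<'E'
from h import *
from plant import viewer,get_state
st=get_state();c=wristcam(viewer.capture("wrist"),st);cv2.imwrite("pics/w12.png",c["frame"])
s=viewer.capture("side");crop(s["frame"],310,180,490,330,4.4,"pics/d12.png")
E
```

```text
t 19.8 tcp [ 0.4477 -0.3093  0.1286] rot [-180.      0.   -124.45] F [-0.3 -0.2 -3.8] w 0.0169
total shift (50mm, in present tool axes) [-0.005 -0.003  1.852] turn units 0.026
```

View pics/w12.png

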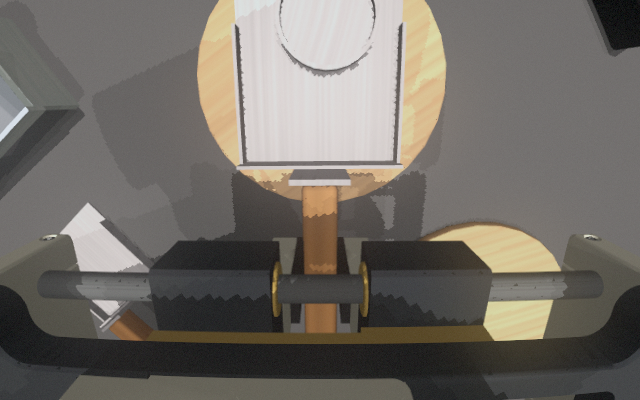

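View pics/d12.png

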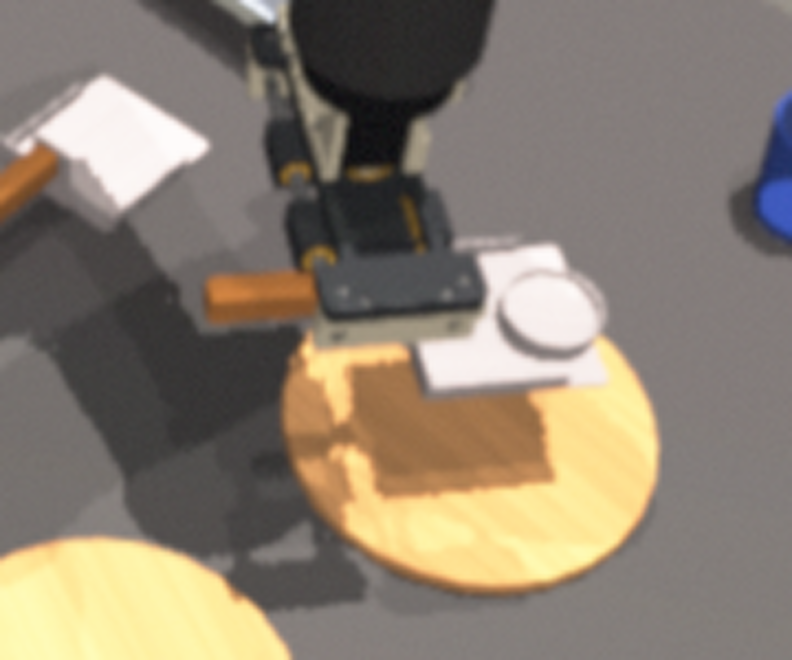

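Call:
apply_moves(plan=[[255, [0, 0, 0.1], 0], [255, [0, 0, 0.2], 0], [255, [0, 0, 0.3], 0], [255, [0, 0, 0.3], 0], [255, [0, 0, 0.3], 0], [255, [0, 0, 0.25], 0], [255, [0, 0, 0.2], 0], [255, [0, 0, 0.1], 0], [255, [0, 0, 0.05], 0], [255, [0, 0, 0], 0], [255, [0, 0, 0], 0]])

```text
time_s: 21.28
tcp_pos: [0.448, -0.3096, 0.039]
eef_rot: [-180.0, 0.0, -124.5]
contact_force: [-0.1, -0.1, -2.6]
gripper_width: 0.0173
```

Call:
apply_moves(plan=[[255, [0, 0, 0.03], 0], [255, [0, 0, 0.02], 0], [255, [0, 0, 0.02], 0], [255, [0, 0, 0], 0], [255, [0, 0, 0], 0]])

```text
time_s: 21.9
tcp_pos: [0.4478, -0.3095, 0.0354]
eef_rot: [-180.0, 0.0, -124.5]
contact_force: [-1.4, 1.2, 3.5]
gripper_width: 0.0169
```

```bash
python3 go.py .448 -.3092 .0337 -124.6; python3 - <<'E'
from h import *
from plant import viewer,get_state
s=viewer.capture("side");crop(s["frame"],310,180,490,330,4.4,"pics/d13.png")
E
```

```text
t 21.9 tcp [ 0.4478 -0.3095  0.0354] rot [-179.98    0.   -124.48] F [-1.4  1.2  3.5] w 0.0169
total shift (50mm, in present tool axes) [-0.008 -0.     0.033] turn units 0.019
```

View pics/d13.png

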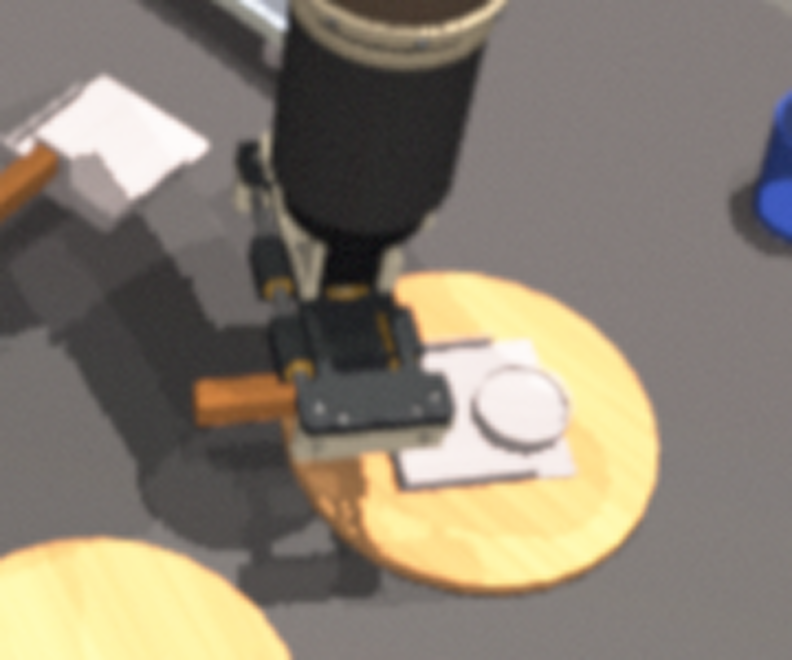

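Call:
apply_moves(plan=[[255, [0, 0, 0.02], 0], [255, [0, 0, 0], 0], [190, [0, 0, 0], 0], [180, [0, 0, 0], 0], [120, [0, 0, 0], 0], [60, [0, 0, 0], 0], [0, [0, 0, 0], 0], [0, [0, 0, 0], 0], [0, [0, 0, 0], 0]], squeeze=20)

```text
time_s: 23.08
tcp_pos: [0.4477, -0.3095, 0.034]
eef_rot: [-180.0, -0.0, -124.5]
contact_force: [-0.6, 1.2, 0.5]
gripper_width: 0.0702
```

Call:
apply_moves(plan=[[0, [0, 0, 0], 0], [0, [0, 0, 0], 0], [0, [0, 0, -0.1], 0], [0, [0, 0, -0.3], 0], [0, [0, 0, -0.6], 0], [0, [0, 0, -0.8], 0], [0, [0, 0, -0.8], 0], [0, [0, 0, -0.6], 0], [0, [0, 0, -0.3], 0], [0, [0, 0, 0], 0], [0, [0, 0, 0], 0]])

```text
time_s: 24.45
tcp_pos: [0.447, -0.3091, 0.2078]
eef_rot: [179.9, -0.0, -124.5]
contact_force: [-1.5, 0.5, -0.8]
gripper_width: 0.0876
```

```bash
python3 go.py .448 -.3092 .0337 -124.6; python3 - <<'E'
from h import *
from plant import viewer,get_state
st=get_state();c=wristcam(viewer.capture("wrist"),st);cv2.imwrite("pics/w14.png",c["frame"])
a=np.radians(-34.5);F=np.array([np.cos(a),np.sin(a)]);L=np.array([-F[1],F[0]])
for u,v,z in [(.052,.048,.016),(.052,-.048,.016),(-.052,.047,.034),(-.052,-.047,.034)]: print(proj(c,[*(np.array([.526,-.363])+F*u+L*v),z]).round(0))
s=viewer.capture("side");crop(s["frame"],310,180,490,330,4.4,"pics/d14.png")
s=viewer.capture("scene");cv2.imwrite("pics/s14.png",s["frame"])
E
```

```text
t 24.45 tcp [ 0.447  -0.3091  0.2078] rot [ 1.7989e+02 -1.0000e-02 -1.2450e+02] F [-1.5  0.5 -0.8] w 0.0876
total shift (50mm, in present tool axes) [-0.01  -0.019  3.482] turn units 0.016
[[274.  36.]]
[[364.  36.]]
[[276. 136.]]
[[362. 136.]]
```

View pics/w14.png

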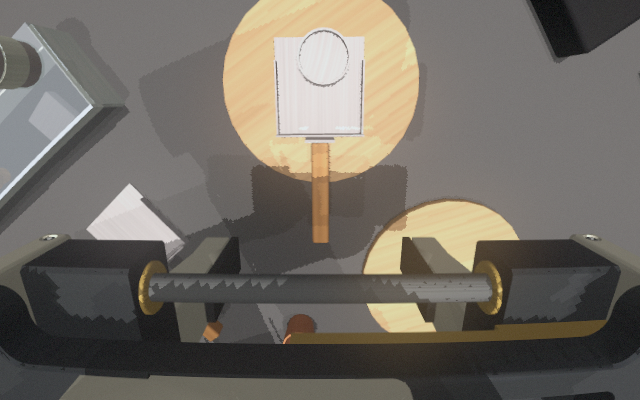

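View pics/d14.png

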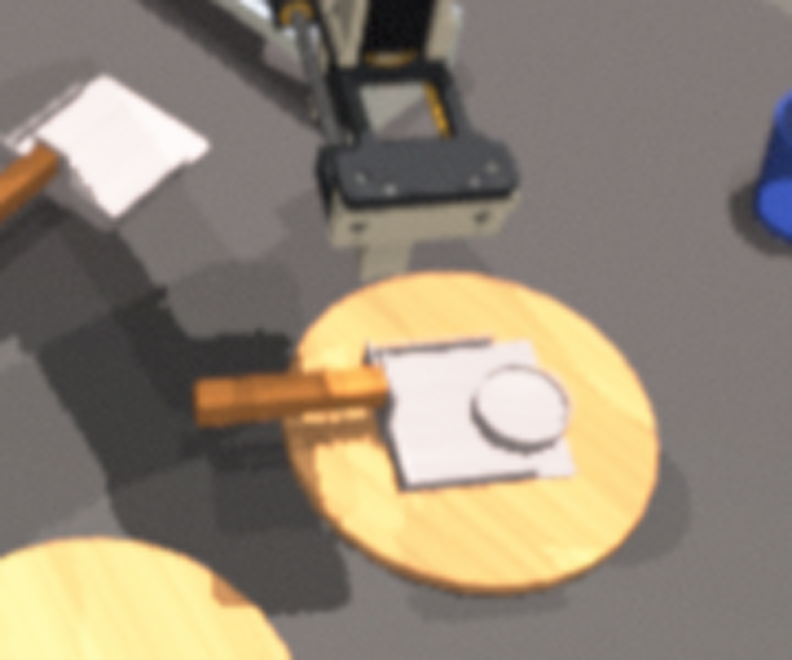

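View pics/s14.png

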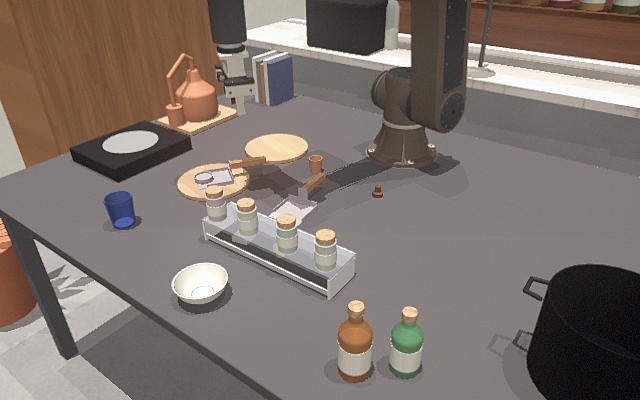

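The scoop lies on the far board with its front corners at (275,37) and (364,37); a blade centred on the board should show them at (274,36) and (364,36). The lid is on the blade at (324,57), the gripper is clear, and all four jars are standing. Handing in.

```bash
python3 -c "
from plant import close_job
print(close_job())"
```

```text
the job is handed in; nothing more can be done
None
```

The lid is now lying on the scoop's blade, and the scoop rests on the middle of the far board with the gripper clear. I handed in at about 24.5 s; no verdict was given.

**What I did:** I gripped the left-most scoop by its handle and slid it flat under the shelf lip until the lid was on the blade. I then drew it out, carried it level to the board farthest from the base, set it down and let go.

**Last checks:**
- **Placement:** the blade's front corners are within about 1 pixel (2 mm) of where a blade centred on the board should appear.
- **Lid and jars:** the lid sits in the front half of the blade, about 24 mm ahead of its middle. All four jars are still standing.
- **Forces:** the wrist readings I took stayed under about 10 N. I read them only at the end of each move call, so a brief peak in between would not show.

**Checks that disagreed:** two circle fits of the board failed because their colour masks were poor, one in the first scene picture and one in the wrist picture. I used the cleaned-up wrist fit (0.5 mm residual), which agreed with the side camera to about 3 mm. While held, the scoop's nose sagged an estimated 1 to 2 degrees. The final pictures show it lying flat.

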